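Heft the part tins and pack the two full ones, heaviest at the bottom

ROBOT

A 6-joint arm with a two-finger parallel gripper is mounted at the origin on the work surface. World frame = base frame: x ahead of the robot, y to its left, z up, the work surface at z = 0. Lengths are in m, angles in rad, forces in N, time in s.
With the tool pointing down it reaches from about 0.425 to 0.95 m from the base axis. Payload 3.5 kg.
Tool frame: the origin (TCP) lies at the very end of the fingers, on their centre line; the grasp point (between the pads) lies 19 mm behind it; y points along the fingers, z is the direction in which the jaws open and shut, and the axes are right-handed (so a half turn about y gives the same grasp; the last joint's range is limited). The gripper opens to 85 mm and grips with 20 to 120 N. Pads are 22 mm wide; open, the fingers measure 114 mm over their backs; the gripper's body (76 mm by 85 mm) begins 54 mm behind the grasp point. The pads swing forward as they close: fully open they stand 13 mm farther back than shut.
Start: joints at [-1.411, 0.286, 1.577, -0, 1.279, -0.15], TCP at [0.206, -0.643, 0.203] pointing down, gripper open.
Joint ranges: [-2.77, 2.77], [-0.9, 2.22], [0.21, 2.48], [-1.53, 4.67], [0.24, 2.81], [-2.84, 2.84]. Speed limits (rad/s): [2.79, 2.79, 3.14, 3.14, 3.14, 3.14].

INTERFACE

Orientations are given as a unit quaternion [x, y, z, w].
In Python, from plant import ctrl gives the robot as it stands. The module is installed in compiled form; this text tells all that it offers.
- The arm moves only by the tool jog_arm, never from a script. Its argument "deltas" is a list of rows, each a list of 3 entries, a list of its own where there are three numbers: the turn, a rotation vector about the tool's x, y, z in rad, then the shift along the tool's x, y, z in m, then the opening, from 0 (shut) to 1 (fully open). In form: [[[wx, wy, wz], [dx, dy, dz], gripper], ...]. A call has 1 to 10 rows; each row is the pose to reach, as a shift and turn from the pose measured when the call began, along the tool's axes at that moment; what a row does not reach only later rows make up. A row lasts 1/12 s, in which the tool goes at most 41.7 mm and 7.16 degrees, less where a joint would pass 70% of its speed; a pose out of reach is approached as far as the arm can. A call with a gripper value outside its range is refused whole. The fingers move at their own pace and stop on an object; "force" is the grip in N (left out, the last holds). Time passes only in rows, so rows that repeat a pose let the fingers close. It gives the time, the measured TCP pose, the force and the opening at its end, in the units of the state.
- ctrl.get_state(): the state, without advancing time (a new reading comes with each control period).
- ctrl.read_camera(name): name is "scene" or "top" or "wrist"; returns a dict with "pixels" (400x640x3 uint8, blue, green, red), "range_z" (400x640 float32, m along the optical axis (not along the pixel's ray), 0 where there is no reading), "fx", "fy", "cx", "cy" (pixels), "T" (4x4, takes a point from camera to world coordinates); the wrist camera has in their place "mount" (4x4, takes a point from camera to tool coordinates, whose origin is the TCP and whose axes are the tool frame's). Camera axes: x right, y up, looking along -z (the intrinsics and any distortion apply to the point x, -y, -z); pixel columns grow to the right and rows downward; lengths in m; the calibration is good to about 2 mm. A picture is of the moment at which its call begins: read the wrist's pose just before it.
- ctrl.sign_off(): hands the job in, once; it reports no verdict.
The state is a dict: "time": time; "qpos": joint angles; "dq": joint speeds; "joint_efforts": joint torques, N m; "eef_pos": TCP position; "tcp_rot": TCP orientation; "contact_force": force on the tool from outside, world axes, zero at the start; "wrist_torque": the same for the moment, N m; "opening": opening from 0.0 (shut) to 1.0 (fully open).
Only numpy, scipy, OpenCV 4.12 (cv2) and the standard library are available. Lean on these libraries where they do the work, as an engineer would, in place of code of your own. Each camera call takes 0.05 s, during which the arm holds its last target.

TASK

The three tins of overhauled parts on the sloped rack look alike, but one is only part-filled: heft them to find out which is which. Pack the two heavier ones upright, one squarely on the other, in the open carton base, the heaviest first at the bottom; the lightest must end standing on the rack's shelf, for topping up. Set the tins down without dropping them, let none fall over, leave the packed tins standing by themselves and do not push the tape roll, paper box or bottle about.

Things in the scene. Friction and masses are not known exactly. Their poses are not given: they have to be found in the camera images.
- tin_a: one of three look-alike closed tins: bare metal, coral lid, 60 mm across (61 at the lid), 62 mm tall. Origin: centre of its underside, z along its axis to the lid. Starts square on the rack's sloping shelf, against the lip. Its name tells nothing of its weight: one of the three weighs about 0.8 kg (0.77-0.87), one 0.5 (0.47-0.53), one 0.25 (0.22-0.28, part-filled); contents can shift 4 mm
- tin_b: as tin_a: another of the three look-alike tins
- tin_c: as tin_a: another of the three look-alike tins
- rack: fixed blue rack, 352 mm wide, left or right half of the bench; flat shelf sloping 25 deg down to its own -x (to the robot). Origin at bench level, x to its high side, z up. Row of three tins along its y at about +110, 0, -110 mm (96 apart at least), undersides near (-30, y, 105) mm, axes leaning 25 deg to -x. Above the shelf: lip at the low edge 16 mm, lane wires 6, end cheeks 24 at y +-176
- carton_base: shallow bottom half of a cardboard carton, taped to a fixed dark-green mat (300 x 280 x 3 mm) on the bench's other half. Origin at bench level under the middle of both; x away from the robot, y left, z up. Carton half: 118 mm square, 3 mm walls, edge 20 mm above the bench, open on top, lined with a level white pad
- carton_floor (a point): centre of the white pad's top face inside the carton half, 10 mm above the bench and 10 mm below the carton's edge
- tape_roll: tan roll of packing tape lying flat, 90 mm across, 48 mm high, on the mat's far left corner (origin: centre of underside); a bystander
- boxed_part: pale paper box 60 x 100 x 40 mm high on the mat's far right corner (origin: centre of underside); a bystander
- cleaner_bottle: white bottle, 68 mm across, 190 mm tall, at the left of the bench (origin: centre of underside); a bystander
Mind the look-alikes: they are no part of the job. Leave any green or purple look-alike of the tin_a alone. What is shaped like the tin_b but black is not meant.

How it is judged:
On the way:
1. the heaviest tin stands alone and released in the carton base (((linear speed of tin_a below 0.03 m/s and angle between tin_a's own z axis and vertical below 0.08 rad and contact force between tin_a and the fingers below 0.1 N and z of tin_a in the frame of carton_floor between -0.004 and 0.004 m and horizontal distance between tin_a and carton_floor below 0.03 m and contact force between tin_a and carton_base between 6.3 and 9.6 N and horizontal distance between each of tin_b, tin_c and carton_floor above 0.09 m) or (linear speed of tin_b below 0.03 m/s and angle between tin_b's own z axis and vertical below 0.08 rad and contact force between tin_b and the fingers below 0.1 N and z of tin_b in the frame of carton_floor between -0.004 and 0.004 m and horizontal distance between tin_b and carton_floor below 0.03 m and contact force between tin_b and carton_base between 6.3 and 9.6 N and horizontal distance between each of tin_a, tin_c and carton_floor above 0.09 m) or (linear speed of tin_c below 0.03 m/s and angle between tin_c's own z axis and vertical below 0.08 rad and contact force between tin_c and the fingers below 0.1 N and z of tin_c in the frame of carton_floor between -0.004 and 0.004 m and horizontal distance between tin_c and carton_floor below 0.03 m and contact force between tin_c and carton_base between 6.3 and 9.6 N and horizontal distance between each of tin_a, tin_b and carton_floor above 0.09 m))), for 0.2 s.
At the end, for the whole second after the job is handed in: Heaviest tin on the carton base's pad (centre within 30 mm of the pad's), the middle one on it (centred within 12 mm), both upright within 0.08 rad; the lightest standing square on the rack's shelf; all at rest, untouched. Weights are judged by the contact forces (((linear speed of each of tin_b, tin_a below 0.03 m/s and angle between each of tin_b, tin_a's own z axis and vertical below 0.08 rad and contact force between each of tin_b, tin_a and the fingers below 0.1 N and z of tin_b in the frame of carton_floor between -0.004 and 0.004 m and horizontal distance between tin_b and carton_floor below 0.03 m and z of tin_a in the frame of tin_b between 0.058 and 0.066 m and horizontal distance between tin_a and tin_b below 0.012 m and contact force between tin_a and tin_b between 3.7 and 6.3 N) or (linear speed of each of tin_c, tin_a below 0.03 m/s and angle between each of tin_c, tin_a's own z axis and vertical below 0.08 rad and contact force between each of tin_c, tin_a and the fingers below 0.1 N and z of tin_c in the frame of carton_floor between -0.004 and 0.004 m and horizontal distance between tin_c and carton_floor below 0.03 m and z of tin_a in the frame of tin_c between 0.058 and 0.066 m and horizontal distance between tin_a and tin_c below 0.012 m and contact force between tin_a and tin_c between 3.7 and 6.3 N) or (linear speed of each of tin_a, tin_b below 0.03 m/s and angle between each of tin_a, tin_b's own z axis and vertical below 0.08 rad and contact force between each of tin_a, tin_b and the fingers below 0.1 N and z of tin_a in the frame of carton_floor between -0.004 and 0.004 m and horizontal distance between tin_a and carton_floor below 0.03 m and z of tin_b in the frame of tin_a between 0.058 and 0.066 m and horizontal distance between tin_b and tin_a below 0.012 m and contact force between tin_b and tin_a between 3.7 and 6.3 N) or (linear speed of each of tin_c, tin_b below 0.03 m/s and angle between each of tin_c, tin_b's own z axis and vertical below 0.08 rad and contact force between each of tin_c, tin_b and the fingers below 0.1 N and z of tin_c in the frame of carton_floor between -0.004 and 0.004 m and horizontal distance between tin_c and carton_floor below 0.03 m and z of tin_b in the frame of tin_c between 0.058 and 0.066 m and horizontal distance between tin_b and tin_c below 0.012 m and contact force between tin_b and tin_c between 3.7 and 6.3 N) or (linear speed of each of tin_a, tin_c below 0.03 m/s and angle between each of tin_a, tin_c's own z axis and vertical below 0.08 rad and contact force between each of tin_a, tin_c and the fingers below 0.1 N and z of tin_a in the frame of carton_floor between -0.004 and 0.004 m and horizontal distance between tin_a and carton_floor below 0.03 m and z of tin_c in the frame of tin_a between 0.058 and 0.066 m and horizontal distance between tin_c and tin_a below 0.012 m and contact force between tin_c and tin_a between 3.7 and 6.3 N) or (linear speed of each of tin_b, tin_c below 0.03 m/s and angle between each of tin_b, tin_c's own z axis and vertical below 0.08 rad and contact force between each of tin_b, tin_c and the fingers below 0.1 N and z of tin_b in the frame of carton_floor between -0.004 and 0.004 m and horizontal distance between tin_b and carton_floor below 0.03 m and z of tin_c in the frame of tin_b between 0.058 and 0.066 m and horizontal distance between tin_c and tin_b below 0.012 m and contact force between tin_c and tin_b between 3.7 and 6.3 N)) and ((contact force between tin_a and the fingers below 0.1 N and linear speed of tin_a below 0.03 m/s and angle between tin_a's own z axis and vertical between 0.35 and 0.52 rad and z of tin_a in the frame of rack between 0.099 and 0.122 m and x of tin_a in the frame of rack between -0.045 and 0.01 m and y of tin_a in the frame of rack between -0.15 and 0.15 m and contact force between tin_a and rack between 1.2 and 3.7 N) or (contact force between tin_b and the fingers below 0.1 N and linear speed of tin_b below 0.03 m/s and angle between tin_b's own z axis and vertical between 0.35 and 0.52 rad and z of tin_b in the frame of rack between 0.099 and 0.122 m and x of tin_b in the frame of rack between -0.045 and 0.01 m and y of tin_b in the frame of rack between -0.15 and 0.15 m and contact force between tin_b and rack between 1.2 and 3.7 N) or (contact force between tin_c and the fingers below 0.1 N and linear speed of tin_c below 0.03 m/s and angle between tin_c's own z axis and vertical between 0.35 and 0.52 rad and z of tin_c in the frame of rack between 0.099 and 0.122 m and x of tin_c in the frame of rack between -0.045 and 0.01 m and y of tin_c in the frame of rack between -0.15 and 0.15 m and contact force between tin_c and rack between 1.2 and 3.7 N))).
It fails at once if a bystander (tape roll, paper box or bottle) was pushed more than 25 mm away (distance of any of tape_roll, boxed_part, cleaner_bottle from where it was at the start of the episode above 0.025 m).
It fails at once if a tin fell over (tilted more than 1.2 rad) (angle between any of tin_a, tin_b, tin_c's own z axis and vertical above 1.2 rad).
It fails at once if a tin was dropped (faster than 0.5 m/s, a fall of over 13 mm, with no finger on it) ((linear speed of tin_a above 0.5 m/s and contact force between tin_a and the fingers below 0.1 N) or (linear speed of tin_b above 0.5 m/s and contact force between tin_b and the fingers below 0.1 N) or (linear speed of tin_c above 0.5 m/s and contact force between tin_c and the fingers below 0.1 N)).
It also fails if it takes over 67 s, if anything falls off the work surface, if the arm or the gripper's body presses on something with over 40 N, if the wrist force passes 120 N, or if a joint passes its speed limit or range.

## Working session

There is one attempt and no reset: what is moved stays moved. The work goes in short steps, Python scripts to look and compute and a tool call to move; the robot and the scene stay as the last step left them, time stands still between calls to the robot, and variables do not carry over. Pictures are saved under pics/ and viewed, and the job is handed in when it is done.

Besides the shell and the picture viewer there is one more tool, called as name(argument=value, ...), one argument or row to a line, values as JSON. jog_arm: Moves the arm, as the interface text tells. Its arguments: {"type":"object","properties":{"deltas":{"type":"array","items":{"type":"array"}},"force":{"type":"number"}},"required":["deltas"]}

```bash
mkdir -p pics; cat > h.py <<'E'
import numpy as np, cv2
from plant import ctrl
from scipy.spatial.transform import Rotation as R
def pts(c,T=None):
    z=c["range_z"];v,u=np.mgrid[0:400,0:640]
    P=np.stack([(u-c["cx"])/c["fx"]*z,-(v-c["cy"])/c["fy"]*z,-z],-1)
    T=c["T"] if T is None else T
    return P@T[:3,:3].T+T[:3,3]
E
python3 - <<'E'
from h import *
s=ctrl.get_state()
print(s)
for n in("scene","top","wrist"):
    c=ctrl.read_camera(n);cv2.imwrite(f"pics/{n}0.png",c["pixels"]);np.savez(f"{n}0.npz",**c)
    print(n,[k for k in c],c["fx"],c["cx"],c["cy"],c.get("T"),c.get("mount"))
E
```

```text
{'time': 0.0, 'qpos': array([-1.41099009e+00,  2.87207484e-01,  1.57818801e+00,  8.38128665e-06,
        1.27859534e+00, -1.49974164e-01]), 'dq': array([-0.00067084, -0.00023664, -0.00047988,  0.00015856, -0.00074102,
        0.00136516]), 'joint_efforts': array([-6.42379496e-05, -4.05979300e+01, -2.92626107e+01, -1.56325918e-04,
        5.81531858e-03, -8.50330537e-06]), 'eef_pos': array([ 0.20570324, -0.64212874,  0.20161342]), 'tcp_rot': array([-0.10908691,  0.69948915, -0.69779338,  0.10908425]), 'contact_force': array([ 0.01688623, -0.89262763, -0.42349797]), 'wrist_torque': array([0.00224687, 0.01486745, 0.07091374]), 'opening': 1.0008054617256978}
scene ['pixels', 'range_z', 'fx', 'fy', 'cx', 'cy', 'T'] 441.9910918214135 320.0884829410477 207.49607035594727 [[-0.00670641 -0.82825741  0.56030767  1.21459529]
 [ 0.99997427 -0.00698085  0.00164962  0.12594109]
 [ 0.00254512  0.56030432  0.82828292  1.09685111]
 [ 0.          0.          0.          1.        ]] None
top ['pixels', 'range_z', 'fx', 'fy', 'cx', 'cy', 'T'] 371.77674300820877 323.8494348022705 201.07891036024034 [[-0.01247213  0.99685141 -0.07830523  0.44160934]
 [-0.99986214 -0.01329153 -0.00995167  0.13199183]
 [-0.01096114  0.07817032  0.99687976  1.24679907]
 [ 0.          0.          0.          1.        ]] None
wrist ['pixels', 'range_z', 'fx', 'fy', 'cx', 'cy', 'mount'] 342.04868179394265 315.518722675261 202.2426599955975 None [[-7.80756954e-05 -9.47319378e-01 -3.20290477e-01 -8.30656054e-02]
 [ 4.80058117e-04  3.20290405e-01 -9.47319284e-01 -1.71499073e-01]
 [ 9.99999882e-01 -2.27720655e-04  4.29761460e-04 -6.69855254e-04]
 [ 0.00000000e+00  0.00000000e+00  0.00000000e+00  1.00000000e+00]]
```

View pics/top0.png

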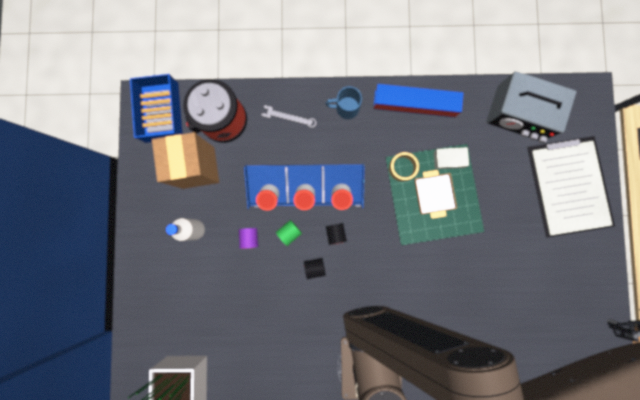

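View pics/scene0.png

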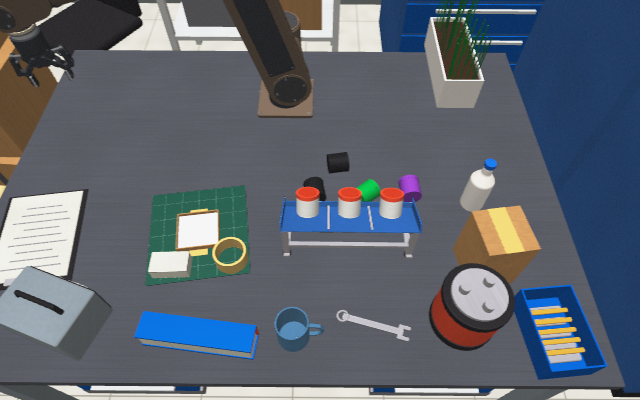

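The top view shows three coral-lidded bare tins on the blue rack at about (267,198), (304,198) and (342,196). These fit the description. The look-alikes lie on the bench: purple (248,238), green (288,233), black (336,233) and black (314,268). The carton is at (436,194). Next I'll measure these and enlarge the crop.

```bash
python3 - <<'E'
from h import *
for n in("top","scene"):
    c=dict(np.load(f"{n}0.npz"));P=pts(c);px=c["pixels"]
    hsv=cv2.cvtColor(px,cv2.COLOR_BGR2HSV)
    H,S,V=cv2.split(hsv)
    m=((H<8)|(H>174))&(S>140)&(V>150)
    k,l,st,ce=cv2.connectedComponentsWithStats(m.astype(np.uint8))
    for i in range(1,k):
        if st[i,4]<60: continue
        q=P[(l==i)&(c["range_z"]>0)]; 
        # lid plane fit on points
        med=np.median(q,0);print(n,"lid",ce[i],st[i],med.round(4))
        q=q[np.abs(q-med).max(1)<.035]; cen=q.mean(0);u,s,vt=np.linalg.svd(q-cen);print("  n",vt[2].round(3),(s/np.sqrt(len(q))).round(4),cen.round(4))
    # white pad
    p=P; w=(S<50)&(V>180)&(P[...,2]<.03)&(P[...,2]>.003)
    k,l,st,ce=cv2.connectedComponentsWithStats(w.astype(np.uint8))
    for i in range(1,k):
        if st[i,4]<150: continue
        q=P[l==i];print(n,"white",ce[i],st[i],q.mean(0).round(4),np.median(q[:,2]).round(4))
        r=cv2.minAreaRect((q[:,:2]*1000).astype(np.float32));print(r)
    g=(H>70)&(H<95)&(S>80)&(P[...,2]<.02); q=P[g]; print("mat",cv2.minAreaRect((q[:,:2]*1000).astype(np.float32)))
    b=(H>100)&(H<118)&(S>150)&(P[...,2]>.085)&(P[...,2]<.2)&(P[...,1]>-.2)&(P[...,1]<.4)&(P[...,0]>.4)&(P[...,0]<.68)
    q=P[b];print("rack",len(q),q.min(0),q.max(0),cv2.minAreaRect((q[:,:2]*1000).astype(np.float32)))
    for z,(lo,hi) in {"low":(.086,.10),"mid":(.11,.125),"hi":(.135,.16)}.items():
        e=q[(q[:,2]>lo)&(q[:,2]<hi)]
        if len(e)>5: print(z,len(e),e.mean(0), np.polyfit(e[:,1],e[:,0],1))
    cv2.imwrite(f"pics/{n}_crop.png",cv2.resize(px[140:300,200:500] if n=="top" else px[150:300,130:450],None,fx=2.5,fy=2.5,interpolation=2))
E
```

```text
top lid [266.32686084 199.90291262] [257 191  20  19 309] [0.5324 0.3111 0.1629]
  n [-0.427 -0.004  0.904] [0.0153 0.0147 0.0021] [0.5325 0.3113 0.1625]
top lid [303.7192429  199.62460568] [294 190  20  20 317] [0.5312 0.2017 0.1628]
  n [-0.409 -0.009  0.912] [0.0155 0.0148 0.002 ] [0.5317 0.2018 0.1621]
top lid [341.50788644 199.35962145] [332 190  20  20 317] [0.5318 0.0925 0.1624]
  n [-0.41   0.006  0.912] [0.0154 0.0148 0.002 ] [0.5311 0.0911 0.1622]
top white [286.01546392 116.02061856] [263 106  49  19 194] [0.8316 0.2698 0.0073] 0.0073
((826.1990356445312, 265.7950439453125), (163.84671020507812, 32.477378845214844), 70.8924789428711)
top white [571.43561116 186.92281039] [ 533  140   78   95 5195] [ 0.5756 -0.6803  0.0078] 0.0076
((579.3128662109375, -680.28662109375), (295.8673095703125, 211.9519805908203), 8.503814697265625)
top white [434.99587459 193.57590759] [ 416  174   39   40 1212] [ 0.5589 -0.226   0.0109] 0.0104
((558.4637451171875, -223.4550323486328), (116.99156951904297, 116.67070007324219), 8.34354019165039)
mat ((284.8653564453125, 434.5782470703125), (539.
[... 1493 characters left out ...]
2655029297)
scene white [564.58461538 357.42564103] [549 353  32  10 195] [0.9157 0.7107 0.0232] 0.0232
((915.1571044921875, 710.4776611328125), (15.176254272460938, 77.16704559326172), 6.057740688323975)
mat ((-71.1016845703125, 169.15301513671875), (1507.829833984375, 1864.5809326171875), 5.020355224609375)
rack 2926 [0.51431822 0.02337894 0.08838714] [0.64419072 0.37813939 0.1658202 ] ((578.8565063476562, 200.63153076171875), (354.7272033691406, 129.87327575683594), 89.86968231201172)
low 333 [0.5347084  0.2046376  0.09570297] [0.00557458 0.53356763]
mid 791 [0.58662503 0.20394777 0.11853226] [2.69248772e-04 5.86570119e-01]
hi 698 [0.63034808 0.19977828 0.14034236] [0.00860986 0.62862801]
```

View pics/top_crop.png

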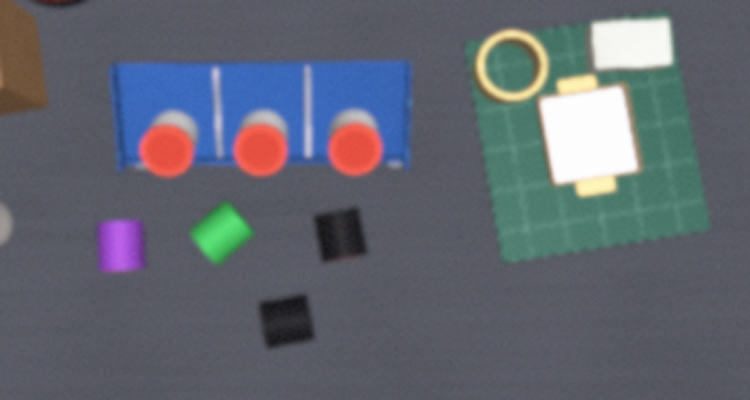

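View pics/scene_crop.png

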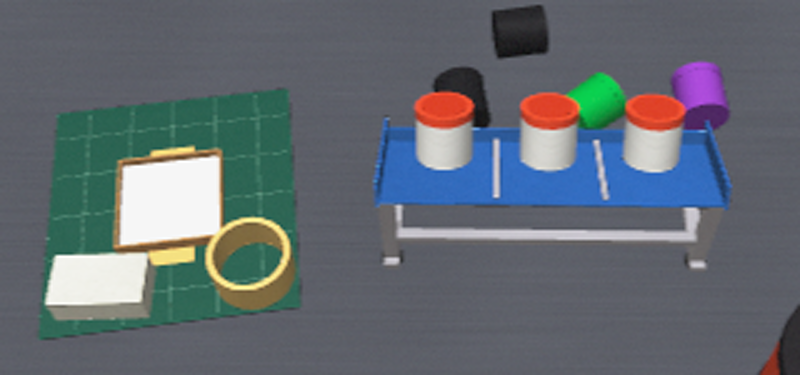

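The enlarged crops confirm three coral-lidded tins in the rack lanes. The four look-alikes on the bench are purple, green and black, so I'll leave them alone. Now a move helper.

```bash
cat >> h.py <<'E'
def pose():
    s=ctrl.get_state();return np.array(s["eef_pos"]),R.from_quat(s["tcp_rot"]),s
def rot(tilt=0,yaw=0):
    y=np.array([np.sin(tilt),0,-np.cos(tilt)]);z=np.array([0,1.,0]);x=np.cross(y,z)
    return R.from_euler('z',yaw)*R.from_matrix(np.stack([x,y,z],1))
def rel(p,Rt):
    p0,R0,s=pose()
    return (R0.inv()*Rt).as_rotvec().round(4).tolist(),R0.inv().apply(np.array(p)-p0).round(4).tolist()
E
python3 - <<'E'
from h import *
p,r,s=pose();print(r.as_matrix().round(3))
print(rel([.47,-.2,.30],rot(0,-.4)))
print(rel([.47,-.2,.30],rot(np.radians(25),0)))
E
```

```text
[[-0.952 -0.     0.305]
 [-0.305  0.002 -0.952]
 [-0.    -1.    -0.002]]
([0.0005, -2.4318, -0.0023], [-0.3866, -0.0973, -0.3409])
([0.6143, -2.7706, -0.0985], [-0.3866, -0.0973, -0.3409])
```

```bash
python3 - <<'E'
from h import *
print(rel([.42,-.42,.30],rot(0,-1.6)))
E
```

```text
([0.0014, -1.2318, -0.0014], [-0.2719, -0.0977, -0.1466])
```

jog_arm(
  deltas=[
    [[0,-1.23,0],[-0.27,-0.1,-0.147],1],
    [[0,-1.23,0],[-0.27,-0.1,-0.147],1],
    [[0,-1.23,0],[-0.27,-0.1,-0.147],1],
    [[0,-1.23,0],[-0.27,-0.1,-0.147],1],
    [[0,-1.23,0],[-0.27,-0.1,-0.147],1],
    [[0,-1.23,0],[-0.27,-0.1,-0.147],1],
    [[0,-1.23,0],[-0.27,-0.1,-0.147],1],
    [[0,-1.23,0],[-0.27,-0.1,-0.147],1],
    [[0,-1.23,0],[-0.27,-0.1,-0.147],1],
  ],
)

```text
time: 0.9
eef_pos: [0.4221, -0.4167, 0.3054]
tcp_rot: [0.467, -0.529, 0.531, -0.469]
contact_force: [0.5, -0.6, -0.3]
opening: 1.003
```

```bash
python3 - <<'E'
from h import *
print(rel([.46,-.08,.32],rot(0.2,-.4)), pose()[2])
E
```

```text
([0.1257, -1.2905, -0.1685], [-0.3388, -0.0145, -0.004]) {'time': 0.9, 'qpos': array([-0.95138435,  0.04393399,  1.66607994,  0.00327309,  1.42875553,
       -0.8278452 ]), 'dq': array([-0.06679777,  0.02701092,  0.01429448, -0.06235273, -0.0288419 ,
       -1.53889178]), 'joint_efforts': array([  1.70609526, -31.02715731, -29.07085598,   0.19046671,
         0.1135319 ,   1.00496236]), 'eef_pos': array([ 0.42213114, -0.41668323,  0.30542953]), 'tcp_rot': array([ 0.4670229 , -0.52890581,  0.53112967, -0.46909437]), 'contact_force': array([ 0.5054518 , -0.62134025, -0.26437831]), 'wrist_torque': array([-0.00530935, -0.02525874,  0.01738729]), 'opening': 1.0030619322750423}
```

jog_arm(
  deltas=[
    [[0.126,-1.29,-0.168],[-0.339,-0.015,-0.004],1],
    [[0.126,-1.29,-0.168],[-0.339,-0.015,-0.004],1],
    [[0.126,-1.29,-0.168],[-0.339,-0.015,-0.004],1],
    [[0.126,-1.29,-0.168],[-0.339,-0.015,-0.004],1],
    [[0.126,-1.29,-0.168],[-0.339,-0.015,-0.004],1],
    [[0.126,-1.29,-0.168],[-0.339,-0.015,-0.004],1],
    [[0.126,-1.29,-0.168],[-0.339,-0.015,-0.004],1],
    [[0.126,-1.29,-0.168],[-0.339,-0.015,-0.004],1],
    [[0.126,-1.29,-0.168],[-0.339,-0.015,-0.004],1],
    [[0.126,-1.29,-0.168],[-0.339,-0.015,-0.004],1],
  ],
)

```text
time: 1.73
eef_pos: [0.4601, -0.0764, 0.3207]
tcp_rot: [0.698, -0.093, 0.226, -0.673]
contact_force: [0.1, -0.7, 0.3]
opening: 1.004
```

```bash
python3 - <<'E'
from h import *
print(rel([.494,.15,.25],rot(np.radians(25),0)))
E
```

```text
([0.1348, -0.4382, -0.2385], [-0.0821, 0.0577, 0.2176])
```

jog_arm(
  deltas=[
    [[0.135,-0.438,-0.238],[-0.082,0.058,0.218],1],
    [[0.135,-0.438,-0.238],[-0.082,0.058,0.218],1],
    [[0.135,-0.438,-0.238],[-0.082,0.058,0.218],1],
    [[0.135,-0.438,-0.238],[-0.082,0.058,0.218],1],
    [[0.135,-0.438,-0.238],[-0.082,0.058,0.218],1],
    [[0.135,-0.438,-0.238],[-0.082,0.058,0.218],1],
    [[0.135,-0.438,-0.238],[-0.082,0.058,0.218],1],
    [[0.135,-0.438,-0.238],[-0.082,0.058,0.218],1],
  ],
)

```text
time: 2.4
eef_pos: [0.4932, 0.1521, 0.2483]
tcp_rot: [-0.69, -0.153, -0.151, 0.691]
contact_force: [0.0, -0.5, -0.2]
opening: 1.004
```

```bash
python3 - <<'E'
from h import *
p,r,s=pose();print(p,r.as_matrix().round(3),s["contact_force"],s["qpos"].round(2))
c=ctrl.read_camera("wrist");T=np.eye(4);T[:3,:3]=r.as_matrix();T[:3,3]=p;T=T@c["mount"]
P=pts(c,T);cv2.imwrite("pics/w1.png",c["pixels"])
hsv=cv2.cvtColor(c["pixels"],cv2.COLOR_BGR2HSV);H,S,V=cv2.split(hsv)
m=((H<8)|(H>174))&(S>140)&(V>130)
k,l,st,ce=cv2.connectedComponentsWithStats(m.astype(np.uint8))
a=np.array([-np.sin(np.radians(25)),0,np.cos(np.radians(25))])
ex=np.array([np.cos(np.radians(25)),0,np.sin(np.radians(25))])
for i in range(1,k):
    if st[i,4]<200: continue
    q=P[(l==i)&(c["range_z"]>0)];h=q@a
    top=q[h>np.percentile(h,90)-.004]
    X=top@ex;Y=top[:,1]
    (cx,cy),rad=cv2.minEnclosingCircle(np.stack([X,Y],1).astype(np.float32)*1000)
    hh=np.median(top@a); cen=ex*cx/1e3+np.array([0,cy/1e3,0])+a*hh
    n=np.linalg.svd(top-top.mean(0))[2][2]
    print(ce[i],st[i],"lidc",cen.round(4),"r",rad,"n",n.round(3),"base",(cen-.062*a).round(4))
b=(H>100)&(H<125)&(S>130)&(P[...,2]>.085)&(P[...,2]<.2)&(P[...,0]>.5)&(P[...,0]<.66)
q=P[b];h=q@a;print("shelf h",np.percentile(h,[5,25,50,75,95]).round(4))
E
```

```text
[0.49321601 0.1520665  0.24829433] [[ 0.908  0.42  -0.004]
 [ 0.004  0.001  1.   ]
 [ 0.42  -0.908 -0.   ]] [ 0.0386575  -0.45346252 -0.24651498] [ 0.13 -0.37  2.17 -0.07  0.91 -1.41]
[240.98828312 188.53228121] [ 204  153   75   72 4182] lidc [0.5311 0.0926 0.1619] r 30.19995880126953 n [-0.426  0.002  0.905] base [0.5573 0.0926 0.1057]
[376.61036789 189.49068323] [ 340  154   75   72 4186] lidc [0.5314 0.203  0.1619] r 30.31869125366211 n [ 0.427  0.    -0.904] base [0.5576 0.203  0.1057]
[511.85185185 191.16911251] [ 472  155   79   72 4293] lidc [0.5327 0.3137 0.1623] r 31.28316307067871 n [-0.426 -0.001  0.905] base [0.5589 0.3137 0.1061]
[537.86891386 317.52434457] [500 310  85  22 267] lidc [0.7499 0.4654 0.1522] r 29.890785217285156 n [-0.226 -0.034  0.973] base [0.7761 0.4654 0.096 ]
shelf h [-0.1414 -0.1406 -0.14   -0.1388 -0.1185]
```

View pics/w1.png

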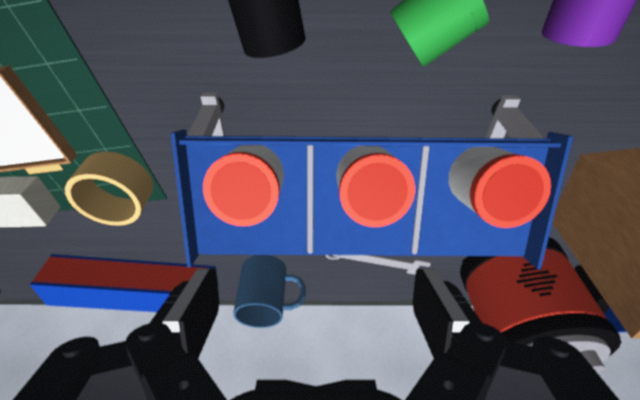

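```bash
cat >> h.py <<'E'
A=np.array([-np.sin(np.radians(25)),0,np.cos(np.radians(25))])
B={1:np.array([.5577,.092,.1057]),2:np.array([.5578,.202,.1057]),3:np.array([.5583,.3127,.106])}
RT=rot(np.radians(25),0)
E
python3 - <<'E'
from h import *
print(rel(B[1]+.1*A,RT))
E
```

```text
([-0.0005, 0.0017, -0.0015], [-0.0029, 0.0571, -0.0589])
```

jog_arm(
  deltas=[
    [[0,0.002,-0.001],[-0.003,0.01,-0.04],0.9],
    [[0,0.002,-0.001],[-0.003,0.03,-0.059],0.9],
    [[0,0.002,-0.001],[-0.003,0.057,-0.059],0.9],
    [[0,0.002,-0.001],[-0.003,0.057,-0.059],0.9],
    [[0,0.002,-0.001],[-0.003,0.057,-0.059],0.9],
  ],
)

```text
time: 2.87
eef_pos: [0.5148, 0.0901, 0.1955]
tcp_rot: [0.691, 0.151, 0.153, -0.691]
contact_force: [-0.3, 0.9, -0.0]
opening: 0.897
```

```bash
python3 - <<'E'
from h import *
p,r,s=pose();print(p,s["contact_force"],s["opening"],s["time"])
print(rel(B[1]+.014*A,RT))
c=ctrl.read_camera("wrist");cv2.imwrite("pics/w2.png",c["pixels"])
E
```

```text
[0.51478429 0.09009196 0.19548457] [-0.25778294  0.89123443 -0.00261024] 0.8970057141246233 2.8667
([0.0009, -0.0032, -0.0032], [0.0012, 0.0855, 0.002])
```

View pics/w2.png

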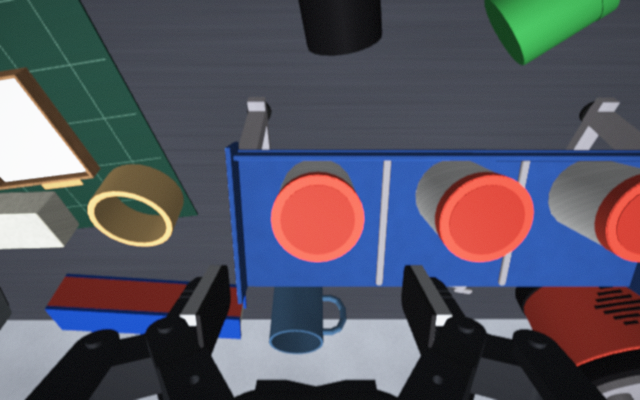

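The lid centre (318,217) lines up with the midpoint between the fingers (column 316), so I'll descend and grip.

jog_arm(
  deltas=[
    [[0.001,-0.003,-0.003],[0.001,0.02,0.002],0.9],
    [[0.001,-0.003,-0.003],[0.001,0.04,0.002],0.9],
    [[0.001,-0.003,-0.003],[0.001,0.06,0.002],0.9],
    [[0.001,-0.003,-0.003],[0.001,0.075,0.002],0.9],
    [[0.001,-0.003,-0.003],[0.001,0.085,0.002],0.9],
    [[0.001,-0.003,-0.003],[0.001,0.085,0.002],0.9],
    [[0.001,-0.003,-0.003],[0.001,0.085,0.002],0.9],
  ],
  force=50,
)

```text
time: 3.5
eef_pos: [0.5529, 0.0926, 0.1217]
tcp_rot: [-0.69, -0.155, -0.154, 0.69]
contact_force: [0.1, -1.1, 0.6]
opening: 0.899
```

jog_arm(
  deltas=[
    [[0,0,0],[0,0,0],0.8],
    [[0,0,0],[0,0,0],0.75],
    [[0,0,0],[0,0,0],0.7],
    [[0,0,0],[0,0,0],0.6],
    [[0,0,0],[0,0,0],0.5],
    [[0,0,0],[0,0,0],0.5],
  ],
  force=50,
)

```text
time: 4.0
eef_pos: [0.5535, 0.0919, 0.1245]
tcp_rot: [0.691, 0.156, 0.154, -0.689]
contact_force: [-7.3, -3.2, 8.6]
opening: 0.681
```

```bash
python3 - <<'E'
from h import *
p,r,s=pose();print(p,s["contact_force"],s["opening"],s["time"], r.apply([0,1,0]), (p-B[1])@A)
E
```

```text
[0.55354813 0.09188805 0.12448985] [-7.33426919 -3.18233329  8.6088213 ] 0.6812289310749747 4.0 [ 0.42832355 -0.00128563 -0.90362453] 0.018784037805042553
```

jog_arm(
  deltas=[
    [[0,0,0],[0,-0.005,0],0.5],
    [[0,0,0],[0,-0.015,0],0.5],
    [[0,0,0],[0,-0.025,0],0.5],
    [[0,0,0],[0,-0.035,0],0.5],
    [[0,0,0],[0,-0.04,0],0.5],
    [[0,0,0],[0,-0.04,0],0.5],
    [[0,0,0],[0,-0.04,0],0.5],
    [[0,0,0],[0,-0.04,0],0.5],
    [[0,0,0],[0,-0.04,0],0.5],
  ],
)

```text
time: 4.75
eef_pos: [0.5358, 0.0919, 0.1597]
tcp_rot: [0.691, 0.155, 0.154, -0.689]
contact_force: [0.0, -0.6, -7.9]
opening: 0.679
```

```bash
python3 - <<'E'
from h import *
for i in range(3):
    c=ctrl.read_camera("wrist");p,r,s=pose();print(p,s["contact_force"],s["wrist_torque"],s["opening"],s["time"],(p-B[1])@A)
cv2.imwrite("pics/w3.png",c["pixels"])
E
```

```text
[0.53595106 0.09191695 0.15972503] [ 0.05979875  0.04721736 -6.21532733] [0.04076219 0.84217831 0.03797694] 0.6742923280977542 4.8 0.05815480653146699
[0.53606958 0.0919078  0.15983092] [-0.0759507   0.62976152 -7.4729848 ] [-0.01000926  0.77764364 -0.0022787 ] 0.6774090746878756 4.85 0.05820068685937463
[0.53616825 0.09190721 0.15996684] [ 1.07650522 -0.34489528 -6.97151582] [-0.02556337  0.78108629  0.02636688] 0.6806643868316056 4.9 0.05828216769347556
```

View pics/w3.png

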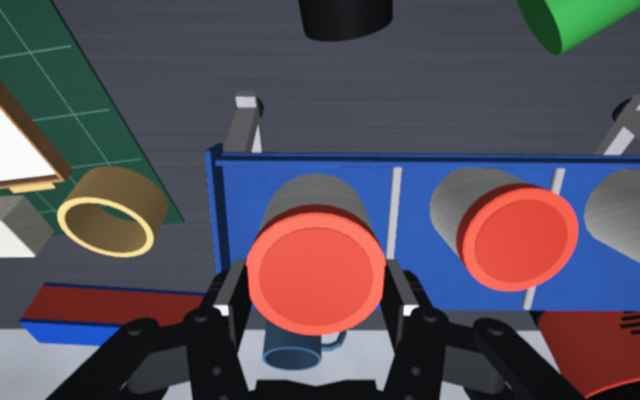

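```bash
python3 - <<'E'
from h import *
f=[];t=[]
for i in range(8):
    c=ctrl.read_camera("wrist");s=ctrl.get_state();f.append(s["contact_force"]);t.append(s["joint_efforts"][1:3])
f=np.array(f);print(f.round(1).tolist(),f.mean(0),np.array(t).round(1).tolist())
print(pose()[2]["time"],pose()[0])
E
```

```text
[[-0.0, 0.1, -8.4], [-0.4, 0.1, -8.3], [-0.7, 0.1, -7.3], [-0.3, 0.3, -7.9], [0.4, -0.1, -7.9], [-0.3, 0.0, -8.0], [0.2, -0.4, -7.9], [0.1, 0.2, -8.2]] [-0.12489327  0.05291047 -7.98633379] [[-24.2, -33.3], [-24.1, -33.3], [-24.1, -33.3], [-24.1, -33.3], [-24.1, -33.4], [-24.1, -33.4], [-24.1, -33.4], [-24.1, -33.4]]
5.3 [0.53642823 0.09191059 0.16062023]
```

The lift reads 8.0 N, about 0.81 kg, so this is the heaviest tin and it goes straight to the carton. First I'll measure how it sits in the hand.

```bash
cat >> h.py <<'E'
def inhand():
    p,r,s=pose();c=ctrl.read_camera("wrist")
    Q=pts(c,c["mount"]);H,S,V=cv2.split(cv2.cvtColor(c["pixels"],cv2.COLOR_BGR2HSV))
    m=((H<8)|(H>174))&(S>140)&(V>130)
    k,l,st,ce=cv2.connectedComponentsWithStats(m.astype(np.uint8))
    for i in range(1,k):
        q=Q[(l==i)&(c["range_z"]>0)]
        if len(q)<500: continue
        if abs(np.median(q[:,2]))>.03: continue
        top=q[q[:,1]<np.percentile(q[:,1],30)+.003]
        (cx,cz),rad=cv2.minEnclosingCircle(top[:,[0,2]].astype(np.float32)*1000)
        n=np.linalg.svd(top-top.mean(0))[2][2]
        print("lid tool",ce[i].round(),"x,z",round(cx,1),round(cz,1),"r",round(rad,1),"y",np.median(top[:,1]).round(4),"n",n.round(3))
E
python3 - <<'E'
from h import *
inhand()
print(rel([.50,.06,.26],rot(.2,-.1)))
E
```

```text
lid tool [315. 273.] x,z -3.7 0.9 r 30.9 y -0.0433 n [-0.032  0.999  0.   ]
([-0.03, 0.0979, 0.2425], [0.0096, -0.1054, -0.0321])
```

```bash
python3 - <<'E'
from h import *
print(rel([.52,.08,.25],rot(.2,0)))
print(rel([.5625,-.2255,.20],rot(0,.145)))
E
```

```text
([0.0017, 0.0027, 0.2426], [0.0234, -0.0878, -0.0121])
([0.034, -0.14, 0.4417], [0.0395, -0.024, -0.3176])
```

jog_arm(
  deltas=[
    [[0,0,0.04],[0.004,-0.015,-0.002],0.5],
    [[0,0,0.1],[0.01,-0.04,-0.005],0.5],
    [[0,0,0.16],[0.016,-0.062,-0.009],0.5],
    [[0,0,0.22],[0.023,-0.08,-0.02],0.5],
    [[0,-0.01,0.25],[0.026,-0.088,-0.04],0.5],
    [[0,-0.02,0.28],[0.028,-0.088,-0.065],0.5],
    [[0.01,-0.04,0.31],[0.03,-0.085,-0.095],0.5],
    [[0.015,-0.06,0.34],[0.032,-0.08,-0.127],0.5],
    [[0.02,-0.08,0.37],[0.034,-0.07,-0.16],0.5],
    [[0.02,-0.1,0.4],[0.036,-0.06,-0.195],0.5],
  ],
)

```text
time: 6.18
eef_pos: [0.5451, -0.1048, 0.2315]
tcp_rot: [0.708, 0.053, -0.021, -0.704]
contact_force: [1.6, 0.9, -7.9]
opening: 0.68
```

```bash
python3 - <<'E'
from h import *
print(rel([.5625,-.2255,.13],rot(0,.145)),pose()[2]["opening"])
E
```

```text
([0.01, -0.0404, 0.0453], [0.0001, 0.1028, -0.1209]) 0.6800352494091104
```

jog_arm(
  deltas=[
    [[0.004,-0.014,0.015],[0,0.01,-0.03],0.5],
    [[0.008,-0.03,0.03],[0,0.025,-0.06],0.5],
    [[0.01,-0.04,0.045],[0,0.045,-0.09],0.5],
    [[0.01,-0.04,0.045],[0,0.065,-0.11],0.5],
    [[0.01,-0.04,0.045],[0,0.085,-0.121],0.5],
    [[0.01,-0.04,0.045],[0,0.103,-0.121],0.5],
    [[0.01,-0.04,0.045],[0,0.103,-0.121],0.5],
    [[0.01,-0.04,0.045],[0,0.103,-0.121],0.5],
  ],
)

```text
time: 6.85
eef_pos: [0.5621, -0.2254, 0.1283]
tcp_rot: [-0.705, -0.051, 0.051, 0.706]
contact_force: [0.5, -0.3, -7.9]
opening: 0.68
```

```bash
python3 - <<'E'
from h import *
inhand()
p,r,s=pose();print(p,r.as_matrix().round(3),s["contact_force"],s["qpos"].round(2))
c=ctrl.read_camera("scene");cv2.imwrite("pics/s2.png",cv2.resize(c["pixels"][120:300,100:340],None,fx=3,fy=3))
c=ctrl.read_camera("wrist");cv2.imwrite("pics/w4.png",c["pixels"])
print(rel([.5625,-.2255,.045],rot(0,.145)),rel([.5625,-.2255,.031],rot(0,.145)))
E
```

```text
lid tool [316. 273.] x,z -3.6 0.7 r 31.2 y -0.0434 n [0.005 1.    0.001]
[ 0.5632361  -0.22577967  0.1302181 ] [[ 0.99   0.002 -0.144]
 [ 0.144 -0.001  0.99 ]
 [ 0.002 -1.    -0.001]] [ 1.27903544  0.1335077  -6.9495042 ] [-0.55  0.21  1.81  0.    1.12 -2.26]
([0.0031, 0.0004, 0.0041], [-0.0019, 0.0871, 0.001]) ([0.0031, 0.0004, 0.0041], [-0.0019, 0.1011, 0.001])
```

View pics/s2.png

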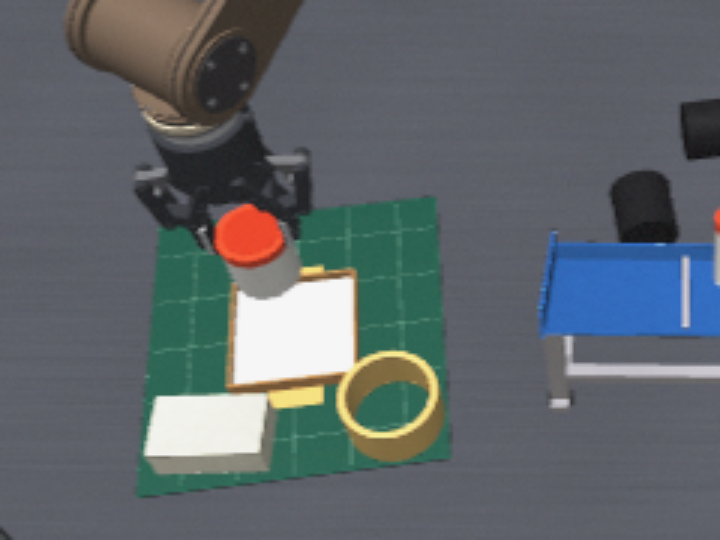

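View pics/w4.png

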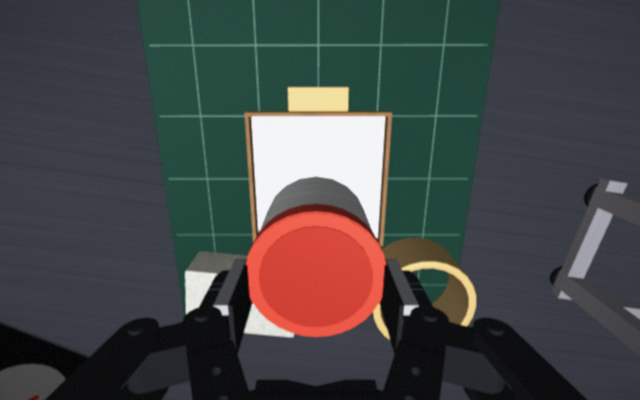

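Scene view: the tin hangs over the near part of the carton, with parallax. Wrist view: its lid (316,273) is in line with the carton's middle (column 319). I'll lower it, slowly at the end.

jog_arm(
  deltas=[
    [[0.003,0,0.004],[-0.002,0.02,0.001],0.5],
    [[0.003,0,0.004],[-0.002,0.045,0.001],0.5],
    [[0.003,0,0.004],[-0.002,0.065,0.001],0.5],
    [[0.003,0,0.004],[-0.002,0.08,0.001],0.5],
    [[0.003,0,0.004],[-0.002,0.09,0.001],0.5],
    [[0.003,0,0.004],[-0.002,0.096,0.001],0.5],
    [[0.003,0,0.004],[-0.002,0.098,0.001],0.5],
    [[0.003,0,0.004],[-0.002,0.098,0.001],0.5],
  ],
)

```text
time: 7.67
eef_pos: [0.5632, -0.2258, 0.035]
tcp_rot: [0.706, 0.052, -0.051, -0.705]
contact_force: [0.2, -0.6, -6.7]
opening: 0.679
```

```bash
python3 - <<'E'
from h import *
p,r,s=pose();print(p,s["contact_force"],s["time"]); print(rel([.5625,-.2255,.0287],rot(0,.145)))
E
```

```text
[ 0.56319776 -0.22581879  0.03499952] [ 0.24892533 -0.62793719 -6.71864532] 7.6667
([0.0012, 0.0006, 0.0015], [-0.0007, 0.0063, 0.0004])
```

jog_arm(
  deltas=[
    [[0,0,0],[0,0.002,0],0.5],
    [[0,0,0],[0,0.004,0],0.5],
    [[0,0,0],[0,0.006,0],0.5],
    [[0,0,0],[0,0.007,0],0.5],
    [[0,0,0],[0,0.008,0],0.5],
    [[0,0,0],[0,0.008,0],0.5],
  ],
)

```text
time: 8.17
eef_pos: [0.5642, -0.2264, 0.0296]
tcp_rot: [0.706, 0.052, -0.05, -0.705]
contact_force: [-4.2, 2.1, 4.6]
opening: 0.676
```

jog_arm(
  deltas=[
    [[0,0,0],[0,0,0],0.69],
    [[0,0,0],[0,0,0],0.7],
    [[0,0,0],[0,0,0],0.72],
    [[0,0,0],[0,0,0],0.76],
    [[0,0,0],[0,0,0],0.8],
    [[0,0,0],[0,0,0],0.8],
  ],
)

```text
time: 8.67
eef_pos: [0.565, -0.2269, 0.0305]
tcp_rot: [0.706, 0.053, -0.05, -0.704]
contact_force: [0.7, -0.8, -0.6]
opening: 0.8
```

jog_arm(
  deltas=[
    [[0,0,0],[0,-0.02,0],0.8],
    [[0,0,0],[0,-0.05,0],0.8],
    [[0,0,0],[0,-0.08,0],0.8],
    [[0,0,0],[0,-0.11,0],0.8],
    [[0,0,0],[0,-0.14,0],0.8],
    [[0,0,0],[0,-0.17,0],0.8],
    [[0,0,0],[0,-0.18,0],0.8],
  ],
)

```text
time: 9.25
eef_pos: [0.5666, -0.2278, 0.2171]
tcp_rot: [0.708, 0.056, -0.047, -0.702]
contact_force: [0.7, 0.5, 1.4]
opening: 0.801
```

```bash
cat >> h.py <<'E'
def lids(name):
    p,r,s=pose();c=ctrl.read_camera("wrist");cv2.imwrite(f"pics/{name}.png",c["pixels"])
    T=np.eye(4);T[:3,:3]=r.as_matrix();T[:3,3]=p;T=T@c["mount"];P=pts(c,T)
    H,S,V=cv2.split(cv2.cvtColor(c["pixels"],cv2.COLOR_BGR2HSV))
    m=((H<8)|(H>174))&(S>140)&(V>130)
    k,l,st,ce=cv2.connectedComponentsWithStats(m.astype(np.uint8))
    for i in range(1,k):
        q=P[(l==i)&(c["range_z"]>0)]
        if len(q)<400: continue
        top=q[q[:,2]>np.percentile(q[:,2],80)-.004]
        (cx,cy),rad=cv2.minEnclosingCircle(top[:,:2].astype(np.float32)*1000)
        n=np.linalg.svd(top-top.mean(0))[2][2]
        print("lid",ce[i].round(),round(cx,1),round(cy,1),"r",round(rad,1),"z",np.median(top[:,2]).round(4),"n",n.round(3))
    w=(S<50)&(V>150)&(P[...,2]<.025)&(P[...,2]>.004)&(abs(P[...,1]+.226)<.08)&(abs(P[...,0]-.559)<.08)
    q=P[w];print("pad",cv2.minAreaRect(q[:,:2].astype(np.float32)*1000))
E
python3 - <<'E'
from h import *
lids("w5")
p,r,s=pose();print(p,s["contact_force"],s["time"],s["opening"])
E
```

```text
lid [319. 168.] 560.1 -226.4 r 29.7 z 0.0731 n [-0.005 -0.001  1.   ]
pad ((560.6077880859375, -223.85279846191406), (112.89917755126953, 112.59487915039062), 8.382566452026367)
[ 0.56679068 -0.22794164  0.21724274] [0.00831147 0.41382618 1.87196635] 9.3 0.7994773609994037
```

View pics/w5.png

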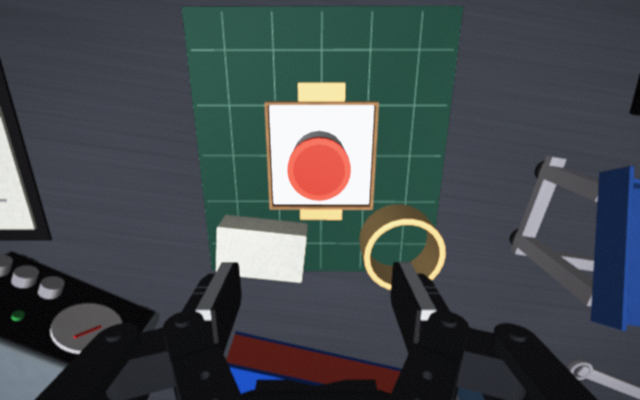

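The wrist view shows the heaviest tin upright and central on the white pad, lid at (319,168), with the tape roll and box undisturbed. Next is the middle tin.

```bash
python3 - <<'E'
from h import *
print(rel([.53,.0,.25],rot(.2,.07)))
print(rel(B[2]+.13*A,RT),(B[2]+.13*A))
E
```

```text
([0.0024, 0.0766, -0.1869], [-0.0029, -0.0352, 0.2305])
([-0.0224, 0.1455, -0.4222], [-0.0007, -0.0108, 0.4346]) [0.50285963 0.202      0.22352001]
```

jog_arm(
  deltas=[
    [[0,0.01,-0.03],[-0.001,-0.012,0.03],0.9],
    [[0,0.025,-0.07],[-0.001,-0.024,0.065],0.9],
    [[0,0.04,-0.1],[-0.002,-0.035,0.105],0.9],
    [[0,0.05,-0.14],[-0.003,-0.035,0.145],0.9],
    [[0,0.065,-0.17],[-0.003,-0.035,0.185],0.9],
    [[0,0.08,-0.2],[-0.003,-0.035,0.225],0.9],
    [[-0.005,0.095,-0.25],[-0.003,-0.035,0.265],0.9],
    [[-0.01,0.11,-0.3],[-0.002,-0.03,0.305],0.9],
    [[-0.015,0.125,-0.35],[-0.001,-0.025,0.345],0.9],
    [[-0.02,0.14,-0.4],[-0.001,-0.02,0.385],0.9],
  ],
)

```text
time: 10.13
eef_pos: [0.5085, 0.1545, 0.2315]
tcp_rot: [-0.691, -0.147, -0.144, 0.692]
contact_force: [-0.4, 0.6, 0.0]
opening: 0.9
```

```bash
python3 - <<'E'
from h import *
print(rel(B[2]+.1*A,RT))
E
```

```text
([-0.0022, 0.0039, -0.0209], [-0.0075, 0.0351, 0.0475])
```

jog_arm(
  deltas=[
    [[-0.002,0.004,-0.021],[-0.005,0.005,0.03],0.9],
    [[-0.002,0.004,-0.021],[-0.0075,0.01,0.0475],0.9],
    [[-0.002,0.004,-0.021],[-0.0075,0.035,0.0475],0.9],
    [[-0.002,0.004,-0.021],[-0.0075,0.035,0.0475],0.9],
    [[-0.002,0.004,-0.021],[-0.0075,0.035,0.0475],0.9],
  ],
)

```text
time: 10.55
eef_pos: [0.5138, 0.2018, 0.193]
tcp_rot: [0.691, 0.151, 0.151, -0.69]
contact_force: [0.3, -0.3, -0.1]
opening: 0.897
```

```bash
python3 - <<'E'
from h import *
lids("w6")
p,r,s=pose();print(p,s["contact_force"],s["time"],s["opening"])
print(rel(B[2]+.014*A,RT))
E
```

```text
lid [316. 221.] 535.4 203.2 r 29.2 z 0.1678 n [-0.395  0.001  0.919]
lid [484. 223.] 536.2 313.4 r 30.3 z 0.1678 n [ 0.395 -0.001 -0.919]
pad ((0.0, 0.0), (0.0, 0.0), 0.0)
[0.51475145 0.20163374 0.19479631] [1.02037157 0.33531102 0.23043705] 10.6 0.9010437582135599
([0.0007, 0.0, -0.0029], [0.0016, 0.0849, 0.0004])
```

View pics/w6.png

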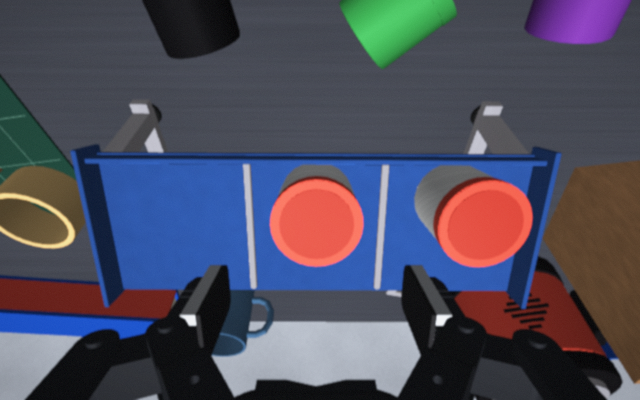

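The middle tin's lid (316,221) is centred between the fingers, so I'll descend and grip.

jog_arm(
  deltas=[
    [[0.001,0,-0.003],[-0.001,0.02,0.001],0.9],
    [[0.001,0,-0.003],[-0.002,0.04,0.001],0.9],
    [[0.001,0,-0.003],[-0.002,0.06,0.001],0.9],
    [[0.001,0,-0.003],[-0.002,0.075,0.001],0.9],
    [[0.001,0,-0.003],[-0.002,0.085,0.001],0.9],
    [[0.001,0,-0.003],[-0.002,0.085,0.001],0.9],
    [[0.001,0,-0.003],[-0.002,0.085,0.001],0.9],
  ],
)

```text
time: 11.18
eef_pos: [0.549, 0.202, 0.1172]
tcp_rot: [-0.69, -0.153, -0.154, 0.69]
contact_force: [-0.3, 0.4, 0.5]
opening: 0.904
```

jog_arm(
  deltas=[
    [[0,0,0],[0,0,0],0.8],
    [[0,0,0],[0,0,0],0.75],
    [[0,0,0],[0,0,0],0.7],
    [[0,0,0],[0,0,0],0.6],
    [[0,0,0],[0,0,0],0.5],
    [[0,0,0],[0,0,0],0.5],
  ],
)

```text
time: 11.68
eef_pos: [0.5494, 0.2022, 0.1197]
tcp_rot: [-0.69, -0.153, -0.154, 0.69]
contact_force: [-6.6, -2.2, 7.7]
opening: 0.683
```

jog_arm(
  deltas=[
    [[0,0,0],[0,-0.005,0],0.5],
    [[0,0,0],[0,-0.015,0],0.5],
    [[0,0,0],[0,-0.025,0],0.5],
    [[0,0,0],[0,-0.035,0],0.5],
    [[0,0,0],[0,-0.04,0],0.5],
    [[0,0,0],[0,-0.04,0],0.5],
    [[0,0,0],[0,-0.04,0],0.5],
    [[0,0,0],[0,-0.04,0],0.5],
  ],
)

```text
time: 12.35
eef_pos: [0.5319, 0.2021, 0.1553]
tcp_rot: [0.69, 0.153, 0.154, -0.69]
contact_force: [-0.1, -0.4, -5.3]
opening: 0.682
```

```bash
python3 - <<'E'
from h import *
f=[]
for i in range(8):
    c=ctrl.read_camera("wrist");s=ctrl.get_state();f.append(s["contact_force"])
f=np.array(f);print(f.round(1).tolist(),f[3:].mean(0))
inhand()
p,r,s=pose();print(s["time"],p,(p-B[2])@A,s["opening"])
E
```

```text
[[0.8, -0.6, -6.2], [-0.3, 0.2, -5.4], [1.1, 0.0, -5.3], [-0.1, -1.0, -5.0], [-0.1, -0.2, -4.4], [-0.2, 0.2, -5.5], [0.2, -0.2, -4.4], [-0.7, -0.4, -3.9]] [-0.19412468 -0.32768959 -4.65619205]
lid tool [315. 288.] x,z 2.2 0.9 r 30.9 y -0.0456 n [-0.012  1.    -0.002]
12.8 [0.53238582 0.2021946  0.15566538] 0.05602450921494771 0.6842261006459194
```

The lift reads about 4.9 N, so this is the middle tin, and the third must be the lightest. I'll carry this one onto the first.

```bash
python3 - <<'E'
from h import *
print(rel([.515,.16,.245],rot(.25,0)))
print(rel([.5581,-.2269,.20],rot(0,.145)))
E
```

```text
([0.0001, -0.001, 0.1881], [0.0222, -0.0883, -0.0422])
([0.0317, -0.1437, 0.4374], [0.0425, -0.0292, -0.4291])
```

jog_arm(
  deltas=[
    [[0,0,0.04],[0.004,-0.015,-0.002],0.5],
    [[0,0,0.08],[0.01,-0.04,-0.006],0.5],
    [[0,0,0.12],[0.016,-0.065,-0.015],0.5],
    [[0,0,0.18],[0.023,-0.085,-0.035],0.5],
    [[0,-0.01,0.22],[0.026,-0.095,-0.065],0.5],
    [[0,-0.02,0.25],[0.028,-0.095,-0.1],0.5],
    [[0.005,-0.03,0.28],[0.03,-0.095,-0.135],0.5],
    [[0.01,-0.05,0.31],[0.032,-0.09,-0.17],0.5],
    [[0.015,-0.07,0.34],[0.034,-0.08,-0.205],0.5],
    [[0.02,-0.09,0.37],[0.036,-0.07,-0.24],0.5],
  ],
)

```text
time: 13.63
eef_pos: [0.5359, -0.04, 0.2352]
tcp_rot: [0.706, 0.057, -0.008, -0.705]
contact_force: [1.3, 0.2, -5.4]
opening: 0.68
```

```bash
python3 - <<'E'
from h import *
print(pose()[0],rel([.5581,-.2269,.18],rot(0,.145)))
E
```

```text
[ 0.53592442 -0.04003319  0.23516821] ([0.0064, -0.0532, 0.0702], [0.001, 0.0562, -0.1879])
```

jog_arm(
  deltas=[
    [[0.001,-0.01,0.01],[0,0.005,-0.035],0.5],
    [[0.002,-0.02,0.025],[0,0.01,-0.07],0.5],
    [[0.004,-0.03,0.04],[0,0.02,-0.105],0.5],
    [[0.006,-0.04,0.055],[0.001,0.03,-0.14],0.5],
    [[0.006,-0.05,0.07],[0.001,0.04,-0.165],0.5],
    [[0.006,-0.053,0.07],[0.001,0.05,-0.182],0.5],
    [[0.006,-0.053,0.07],[0.001,0.056,-0.188],0.5],
    [[0.006,-0.053,0.07],[0.001,0.056,-0.188],0.5],
    [[0.006,-0.053,0.07],[0.001,0.056,-0.188],0.5],
    [[0.006,-0.053,0.07],[0.001,0.056,-0.188],0.5],
  ],
)

```text
time: 14.47
eef_pos: [0.5585, -0.2261, 0.1809]
tcp_rot: [0.705, 0.052, -0.051, -0.705]
contact_force: [0.8, 0.4, -5.3]
opening: 0.683
```

```bash
python3 - <<'E'
from h import *
inhand()
lids("w7")
p,r,s=pose();print(p,r.apply([0,1,0]),s["contact_force"],s["time"])
print(rel([.5581,-.2269,.0924],rot(0,.145)))
c=ctrl.read_camera("scene");cv2.imwrite("pics/s3.png",cv2.resize(c["pixels"][120:300,100:340],None,fx=3,fy=3))
E
```

```text
lid tool [314. 176.] x,z 0.8 -0.5 r 29.3 y 0.1079 n [-0.013 -1.     0.002]
lid tool [315. 289.] x,z 2.3 1.3 r 31.2 y -0.0458 n [ 0.005  1.    -0.002]
lid [314. 176.] 559.5 -226.5 r 29.4 z 0.073 n [-0.019 -0.004  1.   ]
lid [315. 289.] 560.9 -225.0 r 31.3 z 0.227 n [-0.007  0.003  1.   ]
pad ((559.8501586914062, -224.03173828125), (112.63059997558594, 112.62200164794922), 8.335427284240723)
[ 0.55860089 -0.22608711  0.18133072] [ 0.00192363 -0.00121215 -0.99999742] [ 0.38437479 -0.40440819 -4.94376682] 14.5667
([0.0015, 0.0012, 0.0017], [-0.0008, 0.0889, -0.0006])
```

View pics/s3.png

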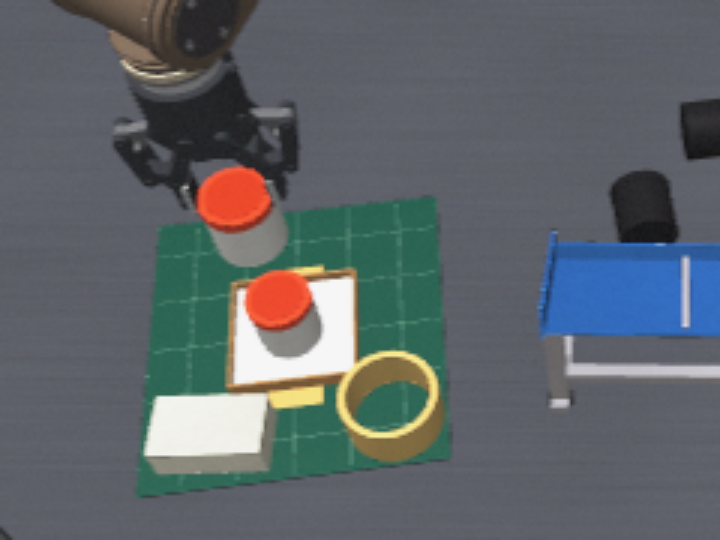

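View pics/w7.png

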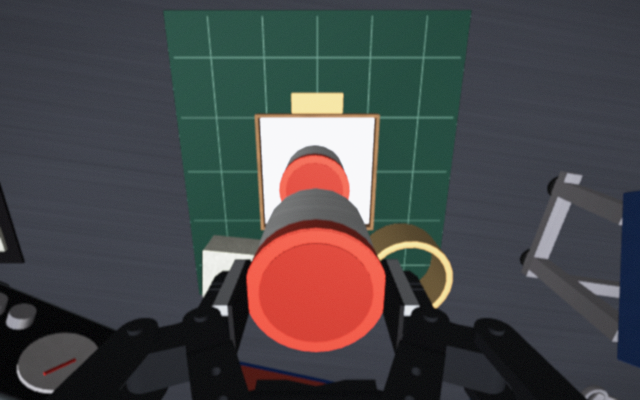

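The held lid (315,289) is straight over the placed tin's lid (314,176), within about 1.5 mm in both views. I'll lower it.

jog_arm(
  deltas=[
    [[0.001,0.001,0.002],[-0.001,0.02,-0.001],0.5],
    [[0.001,0.001,0.002],[-0.001,0.04,-0.001],0.5],
    [[0.001,0.001,0.002],[-0.001,0.06,-0.001],0.5],
    [[0.001,0.001,0.002],[-0.001,0.073,-0.001],0.5],
    [[0.001,0.001,0.002],[-0.001,0.082,-0.001],0.5],
    [[0.001,0.001,0.002],[-0.001,0.086,-0.001],0.5],
    [[0.001,0.001,0.002],[-0.001,0.086,-0.001],0.5],
    [[0.001,0.001,0.002],[-0.001,0.086,-0.001],0.5],
  ],
)

```text
time: 15.28
eef_pos: [0.5586, -0.2277, 0.0964]
tcp_rot: [0.706, 0.052, -0.051, -0.705]
contact_force: [0.6, -0.3, -5.5]
opening: 0.684
```

```bash
python3 - <<'E'
from h import *
p,r,s=pose();print(p,r.apply([0,1,0]),s["contact_force"],s["time"]);inhand()
print(rel([.5581,-.2269,.0882],rot(0,.145)))
E
```

```text
[ 0.5586166  -0.22769778  0.09636179] [ 0.00126231 -0.00146701 -0.99999813] [ 0.58791193 -0.28627581 -5.47990935] 15.2833
lid tool [316. 289.] x,z 2.7 1.4 r 31.4 y -0.0458 n [-0.005 -1.     0.003]
([0.0022, 0.0003, 0.0017], [-0.0006, 0.0086, 0.0011])
```

jog_arm(
  deltas=[
    [[0,0,0],[0,0.002,0.0005],0.5],
    [[0,0,0],[0,0.004,0.0005],0.5],
    [[0,0,0],[0,0.006,0.0005],0.5],
    [[0,0,0],[0,0.007,0.0005],0.5],
    [[0,0,0],[0,0.008,0.0005],0.5],
    [[0,0,0],[0,0.009,0.0005],0.5],
    [[0,0,0],[0,0.009,0.0005],0.5],
  ],
)

```text
time: 15.92
eef_pos: [0.5591, -0.2275, 0.0893]
tcp_rot: [0.706, 0.052, -0.051, -0.705]
contact_force: [-3.6, 2.8, 2.9]
opening: 0.681
```

jog_arm(
  deltas=[
    [[0,0,0],[0,0,0],0.69],
    [[0,0,0],[0,0,0],0.7],
    [[0,0,0],[0,0,0],0.72],
    [[0,0,0],[0,0,0],0.76],
    [[0,0,0],[0,0,0],0.82],
    [[0,0,0],[0,0,0],0.85],
  ],
)

```text
time: 16.42
eef_pos: [0.5596, -0.2278, 0.0899]
tcp_rot: [0.706, 0.052, -0.05, -0.704]
contact_force: [0.0, 0.1, 0.2]
opening: 0.85
```

```bash
python3 - <<'E'
from h import *
p,r,s=pose();print(p,s["contact_force"],s["opening"]);inhand()
E
```

```text
[ 0.55963124 -0.2278426   0.08990579] [0.00355705 0.08463715 0.17728427] 0.8501154466652945
lid tool [316. 289.] x,z 2.5 1.2 r 31.1 y -0.0451 n [0.    1.    0.003]
```

Contact force is zero and the tin stands free. I'll retreat straight up.

jog_arm(
  deltas=[
    [[0,0,0],[0,-0.015,0],0.85],
    [[0,0,0],[0,-0.04,0],0.85],
    [[0,0,0],[0,-0.07,0],0.85],
    [[0,0,0],[0,-0.1,0],0.85],
    [[0,0,0],[0,-0.13,0],0.85],
    [[0,0,0],[0,-0.16,0],0.85],
    [[0,0,0],[0,-0.16,0],0.85],
  ],
)

```text
time: 17.05
eef_pos: [0.5622, -0.2292, 0.2588]
tcp_rot: [0.709, 0.057, -0.046, -0.701]
contact_force: [0.7, -0.5, 1.9]
opening: 0.854
```

```bash
python3 - <<'E'
from h import *
lids("w8")
c=ctrl.read_camera("scene");cv2.imwrite("pics/s4.png",cv2.resize(c["pixels"][120:300,100:440],None,fx=2.3,fy=2.3))
c=ctrl.read_camera("top");cv2.imwrite("pics/t4.png",cv2.resize(c["pixels"][120:300,150:500],None,fx=2.2,fy=2.2))
p,r,s=pose();print(p,s["time"])
print(rel([.52,.12,.27],rot(.2,.0)))
E
```

```text
lid [319. 180.] 561.8 -226.5 r 30.8 z 0.1351 n [-0.003 -0.002  1.   ]
pad ((549.231689453125, -225.50396728515625), (135.94219970703125, 112.51160430908203), 8.29333782196045)
[ 0.55897826 -0.22732453  0.24986704] 17.2
([-0.0116, 0.1452, -0.1962], [0.0118, -0.0212, 0.3492])
```

View pics/s4.png

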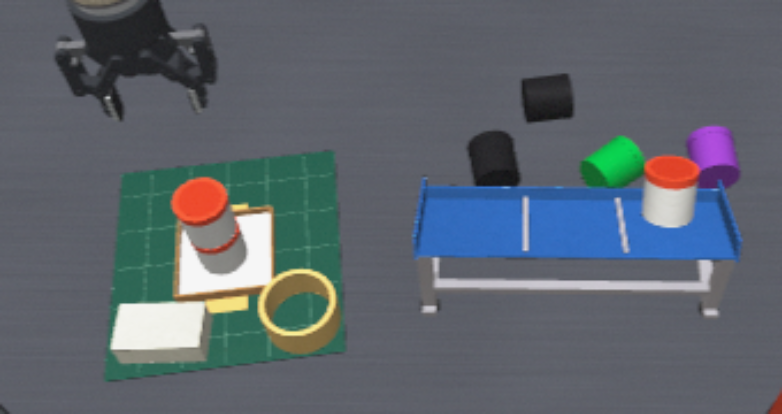

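View pics/w8.png

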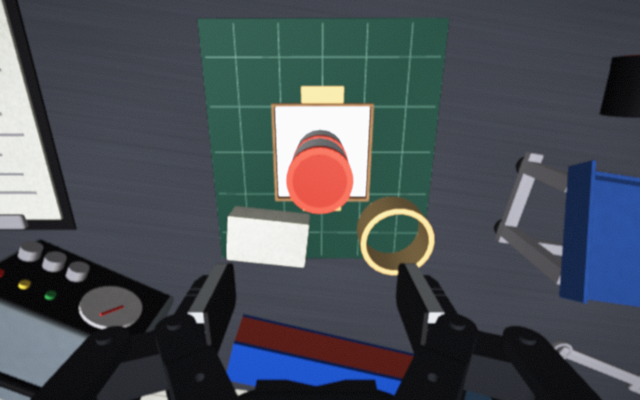

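```bash
python3 - <<'E'
from h import *
s=ctrl.get_state();print(s["time"],s["contact_force"],s["dq"].round(3));print(ctrl.sign_off())
E
```

```text
17.2 [-0.93706706 -0.41171664 -0.74685439] [-0.001  0.027  0.04  -0.     0.002 -0.   ]
the job is handed in; nothing more can be done
None
```

I packed the two heavier tins upright in the carton base, left the lightest on the rack, and handed the job in at 17.2 s of the 67 s allowed.

- **Weights:** the tin in the rack's right-hand lane read about 8.0 N, so it is the heaviest. The tin in the middle lane read about 4.9 N, so it is the middle one. I did not lift the left-hand tin. Those two readings match the 0.8 kg and 0.5 kg tins, so it must be the part-filled one, and it still stands where it started.
- **Packing:** both packed tins touched down while still gripped and were released with no force left on the fingers.
- **Last checks:** the lower lid was at (560, -226) mm and 73 mm high, within about 3 mm of the pad's centre. The upper lid was at (562, -226) mm and 135 mm high, so the two tins are centred within about 2 mm. Both lid tops measured upright, within about 0.02 rad.
- **Surroundings:** in the last pictures the tape roll, paper box and look-alikes had not moved. The bottle was outside the last pictures I looked at, but the arm never went near it.
- **Disagreements:** the scene camera placed the tins on the rack 7–8 mm farther from the robot than the wrist camera did. I used the wrist camera and both grips fitted. My last pad measurement, with the stack standing on it, was distorted, so I relied on the earlier ones.

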